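# Set out the vigil candles from the latched supply box

## Task

Set out the candles for tonight's vigil: pull the sprung brass latch knob on the front of the pine supply box out to its stop so that the lid springs free, then swing the lid right up. Lay every candle from the box on the raised candle rest, one to a notch, lying square across both rails and centred on them. Then close the lid and press it down until the latch snaps home, leaving the candlestick, cruets, alms dish and snuffer undisturbed.

Things in the scene. Friction and masses are not known exactly. Their poses are not given: they have to be found in the camera images.
- supply_box: Fixed pine box, 174 (x) x 310 (y) x 100 mm high without its lid, walls and floor 8 mm. Origin at the centre of its underside; x points from its front (latch side, towards the robot) to its back (hinge side), z up.
- box_seat (a point): Middle of the candle seats in the box, 34 mm above the counter. Two notched bearers run along the box's y at x = -38 and +38 mm, 14 mm thick (62 mm clear between them for the fingers). Seats at y = -82.5, -27.5, 27.5, 82.5 mm, parted by sloping teeth 12 mm high; each seat starts with one candle, lying along x, or is empty.
- latch (a joint): Distance the sprung bolt is drawn out along the box's -x, m: 0 = home, 0.020 = against its stop. The spring draws it home with 3 N at 0, 6 N at the stop, and it flies home when let go. It frees the lid when about 0.014 out. Its tongue is bevelled on top, so pressing the lid down drives it aside until it snaps over the lid's staple.
- latch_knob (a point): Centre of the latch's brass knob, a cylinder 24 mm across and 24 mm long with its axis along the box's x; with the bolt home it stands 27 to 51 mm in front of the box's front face, 84 mm above the counter. Moves with the bolt.
- lid (a joint): Angle of the lid, rad: 0 = shut, 1.8 = fully open, a little past upright. On a sprung friction stay: freed by the latch it rises by itself to about 0.5, and it stays wherever it is put. Moving it by the front edge takes up to about 5 N; the last 0.13 rad of shutting, against the latch, takes about 10 N down at the front edge.
- lid_hinge (a point): Middle of the lid's hinge line (along the box's y), on top of the box's back wall: box x = +87 mm, 100 mm up. The lid is a board 174 x 310 mm, 8 mm thick. A brass staple 34 mm wide hangs 29 mm below it at its middle, 150 mm from the hinge line.
- lid_edge (a point): Middle of the lid's front edge, in the middle of its thickness, 174 mm from the hinge line; moves with the lid. Shut, it is flush with the box's front.
- candle_rest: Fixed dark wooden rest: base 110 (x) x 300 (y) x 16 mm, and on it two upright notched rails along y, 14 mm thick, at x = -38 and +38 mm. Origin at the centre of its underside, z up.
- rest_seat (a point): Middle of the rest's candle seats, 80 mm above the counter. Seats at the rest's y = -110, -55, 0, 55, 110 mm, each flat for 31 mm, parted by sloping teeth 12 mm high. A candle laid in one lies along the rest's x (either way round) over both rails, its axis 93 mm above the counter.
- candle1: Hexagonal honey-coloured beeswax candle, 26 mm across the flats (30 mm over the corners), 140 mm long plus an 8 mm wick at its +x end. Origin on its axis at mid-length; x along the axis towards the wick. Absent in some starts.
- candle2: Like candle1.
- candle3: Like candle1.
- candle4: Like candle1.
- candlestick: Bystander: brass pricket candlestick, 158 mm tall, base 92 mm across; origin under its centre.
- cruet_a: Bystander: clear glass cruet with a faceted stopper, 131 mm tall, 66 mm across; origin under its centre.
- cruet_b: Bystander: like cruet_a.
- alms_dish: Bystander: pewter alms dish, 160 mm across, 19 mm high; origin under its centre.
- snuffer: Bystander: brass bell snuffer on a walnut handle, lying down, 170 mm long; origin under its middle.

How it is judged:
By the outcome, as a careful person would: the job done as asked, in the order asked, and still so for the second after the job is handed in, with the robot touching nothing.
Of candle1, candle2, candle3, candle4 only 3 to 4 are there at a start; the rules pass over those that are not, and their reading is None.
At some moment in a run one of candle1, candle2, candle3, candle4 may be knocked a few centimetres aside while the robot is not near it.
Once in a run the grip may slacken for a moment while it holds something.
It also fails if it takes over 210 s, if anything falls off the work surface, if the arm or the gripper's body presses on something with over 40 N, if the wrist force passes 120 N, or if a joint passes its speed limit or range.

## Robot

A 6-joint arm with a two-finger parallel gripper is mounted at the origin on the work surface. World frame = base frame: x ahead of the robot, y to its left, z up, the work surface at z = 0. Lengths are in m, angles in rad, forces in N, time in s.
With the tool pointing down it reaches from about 0.375 to 0.975 m from the base axis. Payload 3.8 kg.
Tool frame: the origin (TCP) lies midway between the tips of the shut fingers; the grasp point (between the pads) lies 19 mm behind it; z points along the fingers, y is the line along which they close (so a half turn about z gives the same grasp; the last joint's range is limited). The gripper opens to 88 mm and grips with 3 to 60 N. Pads are 18 mm wide; open, the fingers measure 123 mm over their backs; the gripper's body (75 mm by 187 mm) begins 45 mm behind the grasp point.
Start: joints at [-1.291, 0.264, 1.604, -0, 1.274, -0.037], TCP at [0.21, -0.641, 0.239] pointing down, gripper open.
Joint ranges: [-2.63, 2.63], [-0.94, 2.18], [0.31, 2.57], [-1.31, 4.45], [0, 2.66], [-2.55, 2.55]. Speed limits (rad/s): [2.57, 2.57, 3.14, 3.14, 3.14, 3.14].

## Interface

Orientations are given as a rotation vector (axis times angle).
In Python, from cell import manip, inverse_kinematics, cams, order gives the robot as it stands. Calls block until the motion is done:
- manip.move_pose(position, orientation): joint-space move of the TCP to a pose.
- manip.move_linear(position, rate=0.15, rot=None): straight line of the TCP; rot=None keeps the orientation; rate is the mean speed in m/s.
- manip.set_joints(angles): joint-space move.
- manip.set_gripper(opening, force=None): finger opening in m; force is the grip in N (None keeps the last); returns when the fingers have stopped.
- manip.dwell(seconds).
- inverse_kinematics(position, orientation): joint angles nearest the present ones, or None.
- manip.state(): the state.
- cams.capture(name): name is "scene" or "top" or "wrist"; returns a dict with "image" (400x640x3 uint8, blue, green, red), "z_map" (400x640 float32, m along the optical axis (not along the pixel's ray), 0 where there is no reading), "intrinsics" (3x3 intrinsics, pixels), "k1" (the pictures are not rectified: a ray, as slopes to the right and down, at radius r is drawn at 1 + k1 r^2 times it, then the intrinsics apply), "position" and "orientation" of the camera in the world; the wrist camera has in their place "T_tool_cam" (4x4, takes a point from camera to tool coordinates, whose origin is the TCP and whose axes are the flange's). Camera axes: x right, y down, z forward; pixel columns grow to the right and rows downward; lengths in m; the calibration is good to about 2 mm. A picture is of the moment at which its call begins: read the wrist's pose just before it.
A pose or a line that the arm cannot do raises manip.IKError and nothing moves.
- order.close_job(): hands the job in; it is judged then, once.
The state is a dict: "clock": time; "joint_pos": joint angles; "joint_velocities": joint speeds; "tau": joint torques, N m; "tool_pos": TCP position; "tcp_rot": TCP orientation; "contact_force": force on the tool from outside, world axes, zero at the start; "moment": the same for the moment, N m; "gripper_width": finger opening in m; "grasp_force": force on a finger pad.
Only numpy, scipy, OpenCV 4.12 (cv2) and the standard library are available. Lean on these libraries where they do the work, as an engineer would, in place of code of your own. Each camera call takes 0.05 s, during which the arm holds its last target. There are 200 camera calls.

## Working session

There is one attempt and no reset: what is moved stays moved. The work goes in short steps, each a Python script; the robot and the scene stay as the last script left them, time stands still between calls to the robot, and variables do not carry over. Pictures are saved under pics/ and viewed, at most 14 in all, crops included, and the job is handed in when it is done.

```bash
ls; mkdir -p pics; cat > h.py <<'E'
import numpy as np, cv2
from cell import manip, inverse_kinematics, cams, order
from scipy.spatial.transform import Rotation as R
def cap(n):
    s=manip.state(); c=cams.capture(n)
    if n=="wrist":
        T=np.eye(4);T[:3,:3]=R.from_rotvec(s["tcp_rot"]).as_matrix();T[:3,3]=s["tool_pos"]
        c["T"]=T@np.array(c["T_tool_cam"])
    else:
        T=np.eye(4);o=np.array(c["orientation"]);T[:3,:3]=o if o.shape==(3,3) else R.from_rotvec(o).as_matrix();T[:3,3]=c["position"];c["T"]=T
    return c
def rays(c,uv):
    K=np.array(c["intrinsics"]);p=(np.atleast_2d(uv)-K[:2,2])/[K[0,0],K[1,1]]
    d=p.copy()
    for _ in range(20): d=p/(1+c["k1"]*(d**2).sum(1,keepdims=True))
    return np.c_[d,np.ones(len(d))]
def cloud(c):
    h,w=c["z_map"].shape;u,v=np.meshgrid(np.arange(w),np.arange(h))
    P=rays(c,np.c_[u.ravel(),v.ravel()].astype(float))*c["z_map"].reshape(-1,1)
    P=P@c["T"][:3,:3].T+c["T"][:3,3];P[c["z_map"].ravel()==0]=np.nan
    return P.reshape(h,w,3)
def onplane(c,uv,z):
    d=rays(c,uv)@c["T"][:3,:3].T;o=c["T"][:3,3]
    return o+d*((z-o[2])/d[:,2:3])
E
python3 - <<'E'
from h import *
for n in("scene","top"):
    c=cap(n);cv2.imwrite(f"pics/{n}0.png",c["image"]);print(n,c["T"].round(3).tolist(),c["intrinsics"],c["k1"],c["orientation"])
    np.save(f"{n}0.npy",cloud(c))
print(manip.state())
E
```

```text
pics
scene [[-0.854, 0.425, -0.299, 0.776], [0.519, 0.705, -0.483, 0.437], [0.006, -0.568, -0.823, 0.82], [0.0, 0.0, 0.0, 1.0]] [[367.2138789    0.         318.78680597]
 [  0.         367.2138789  197.92154994]
 [  0.           0.           1.        ]] -0.018523035557889894 [-0.76625692 -2.74553124  0.85287755]
top [[0.013, -0.994, 0.111, 0.355], [-1.0, -0.013, 0.008, 0.002], [-0.006, -0.111, -0.994, 1.36], [0.0, 0.0, 0.0, 1.0]] [[470.14002982   0.         322.04400694]
 [  0.         470.14002982 200.59262012]
 [  0.           0.           1.        ]] -0.003464751494892892 [-2.17462131  2.14654449 -0.11306611]
{'clock': 0.1, 'joint_pos': array([-1.29090157e+00,  2.64695116e-01,  1.60523648e+00, -3.11879502e-05,
        1.27369432e+00, -3.69128708e-02]), 'joint_velocities': array([-0.00018551, -0.00193867, -0.00308897, -0.00210869, -0.00015918,
       -0.00091392]), 'tau': array([ 4.96033826e-04, -5.03616464e+01, -3.58070505e+01,  7.31185614e-02,
        2.33703246e-02, -5.62724813e-05]), 'tool_pos': array([ 0.21008874, -0.64079744,  0.23750136]), 'tcp_rot': array([-3.10026920e+00, -4.95258154e-01,  4.33274857e-04]), 'contact_force': array([-0.89557564, -1.04897434,  1.38323409]), 'moment': array([ 0.0031974 ,  0.00149213, -0.03693444]), 'grasp_force': 0.0, 'gripper_width': 0.08824640115286018}
```

View pics/scene0.png

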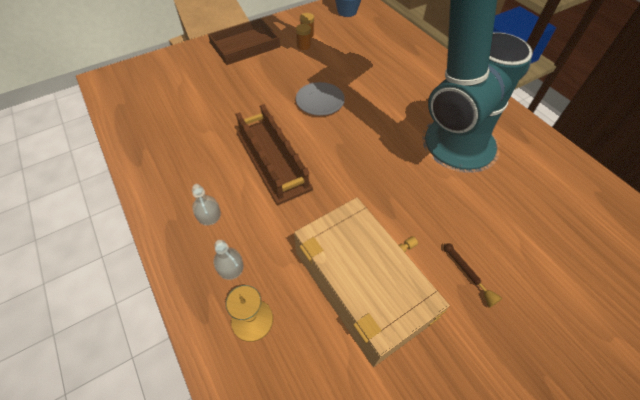

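View pics/top0.png

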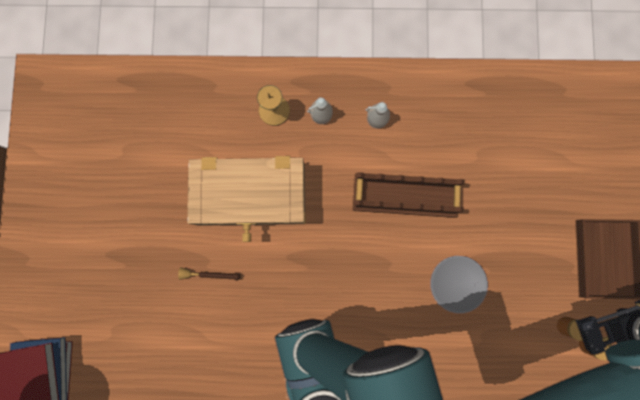

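The top view shows the lid at about (188–303, 158–223) with the knob at (247, 235), and the rest at (355–465, 174–215). In front of the box lies the snuffer (180–242, 274). The candlestick and cruets stand behind at the top.

```bash
python3 - <<'E'
from h import *
P=np.load("top0.npy");S=np.load("scene0.npy")
im=cv2.imread("pics/top0.png");ims=cv2.imread("pics/scene0.png")
def rect(pts,name):
    r=cv2.minAreaRect(pts[:,:2].astype(np.float32)*1000);print(name,np.round(r[0],1),np.round(r[1],1),round(r[2],2),"z",np.nanmedian(pts[:,2]).round(4),len(pts))
for nm,Q,I in(("top",P,im),("scene",S,ims)):
    z=Q[...,2];x=Q[...,0];y=Q[...,1]
    print(nm,"counter z",np.nanmedian(z[(abs(z)<.03)]))
    m=((z>.095)&(z<.12)&(x>.35)&(x<.68)&(y>0.02)&(y<.35)).astype(np.uint8)
    m=cv2.morphologyEx(m,cv2.MORPH_OPEN,np.ones((5,5)))
    rect(Q[m>0],"lid")
    k=(z>.05)&(z<.105)&(x>.3)&(x<.47)&(y>.08)&(y<.26); 
    hsv=cv2.cvtColor(I,cv2.COLOR_BGR2HSV)
    mk=k&(hsv[...,1]>120)
    print("knobish",np.sum(mk)); 
    if mk.sum():
        p=Q[mk];print(np.percentile(p,[2,25,50,75,98],axis=0).round(3).tolist())
    r=((z>.04)&(z<.11)&(x>.38)&(x<.65)&(y<-.03)&(y>-.4)).astype(np.uint8)
    n,l,st,ce=cv2.connectedComponentsWithStats(r)
    for i in range(1,n):
        if st[i,4]>60: rect(Q[l==i],f"rest{i}")
    b=(z>.01)&(z<.2)&(x>.3)&(x<.9)&(y<.45)&(y>-.4)
    n,l,st,ce=cv2.connectedComponentsWithStats(b.astype(np.uint8))
    for i in range(1,n):
        if st[i,4]>40: q=Q[l==i];print(i,st[i],q.min(0).round(3),q.max(0).round(3))
E
```

```text
top counter z 0.00013799380713908072
lid [524.5 206.9] [183.1 288.2] 1.16 z 0.1088 6912
knobish 154
[[0.385, 0.202, 0.076], [0.396, 0.207, 0.09], [0.407, 0.213, 0.093], [0.425, 0.219, 0.096], [0.433, 0.232, 0.101]]
rest1 [ 525.7 -228. ] [295.7  90.9] 86.86 z 0.0794 1719
2 [258  85  32  40 892] [0.731 0.113 0.01 ] [0.81  0.202 0.157]
4 [308  97  25  27 455] [ 0.733 -0.014  0.011] [0.792 0.054 0.136]
5 [366 102  24  26 462] [ 0.723 -0.179  0.01 ] [ 0.783 -0.109  0.135]
11 [ 188  156  118   86 7873] [0.385 0.059 0.01 ] [0.617 0.374 0.119]
14 [ 353  172  111   46 4095] [ 0.463 -0.375  0.01 ] [ 0.588 -0.077  0.097]
17 [432 256  36  19 317] [ 0.301 -0.4    0.01 ] [ 0.353 -0.301  0.024]
scene counter z -0.0006703889617353798
lid [523.9 207.2] [181.7 289.6] 1.54 z 0.1084 10668
knobish 166
[[0.384, 0.205, 0.083], [0.393, 0.212, 0.089], [0.403, 0.217, 0.092], [0.41, 0.222, 0.094], [0.426, 0.226, 0.097]]
rest1 [ 525.6 -225.7] [297.3  91.7] 87.19 z 0.0771 1780
1 [296 101  29  15 139] [ 0.301 -0.4    0.01 ] [ 0.355 -0.3    0.021]
2 [ 235  104   78  100 3723] [ 0.474 -0.377  0.01 ] [ 0.588 -0.076  0.094]
3 [192 183  28  41 727] [ 0.723 -0.163  0.01 ] [ 0.785 -0.107  0.132]
4 [  294   197   156   169 13612] [0.383 0.061 0.01 ] [0.618 0.377 0.114]
5 [214 239  29  40 821] [ 0.733 -0.003  0.01 ] [0.795 0.057 0.133]
6 [ 226  285   46   55 1713] [0.731 0.125 0.01 ] [0.817 0.201 0.157]
7 [484 294  12  13  87] [0.3   0.385 0.011] [0.311 0.413 0.034]
```

```bash
python3 - <<'E'
from h import *
for n in("top","scene"):
    Q=np.load(n+"0.npy");x,y,z=Q[...,0],Q[...,1],Q[...,2]
    m=((z>.102)&(z<.1115)&(x>.35)&(x<.68)&(y>0.02)&(y<.42)).astype(np.uint8)
    m=cv2.morphologyEx(m,cv2.MORPH_OPEN,np.ones((3,3)))
    r=cv2.minAreaRect(Q[m>0][:,:2].astype(np.float32)*1000);print(n,r)
# test IK for poses in box frame yaw
b=np.deg2rad(1.5)
print(manip.state()["joint_pos"])
def rot(pitch,yaw): # tool z: pitch 0=down, 90=forward ; tool y along world y
    return R.from_euler('z',yaw)*R.from_euler('y',-pitch)*R.from_euler('x',np.pi)
for p in ([.398,.215,.065],[.376,.215,.065],[.398,.215,.2]):
    print(p,inverse_kinematics(p,rot(0,b).as_rotvec()))
for pit in (45,60,75,90):
  for p in ([.42,.28,.15],[.5,.28,.17],[.5,.28,.22],[.55,.28,.24],[.64,.28,.24]):
    q=inverse_kinematics(p,rot(np.deg2rad(pit),b).as_rotvec());print(pit,p,None if q is None else np.round(q,2))
print(inverse_kinematics([.72,.28,.22],rot(0,b).as_rotvec()))
E
```

```text
top ((523.8428344726562, 217.64854431152344), (179.69325256347656, 309.8739318847656), 1.348663330078125)
scene ((523.9020385742188, 218.5594482421875), (181.54196166992188, 311.6226501464844), 1.7161636352539062)
[-1.29090157e+00  2.64695116e-01  1.60523648e+00 -3.11879502e-05
  1.27369432e+00 -3.69128708e-02]
[0.398, 0.215, 0.065] [ 4.40216309e-01  2.59882107e-02  2.22763784e+00 -4.44089210e-16
  8.87966598e-01  1.98483270e+00]
[0.376, 0.215, 0.065] [ 4.61912165e-01 -1.14103440e-02  2.26535480e+00 -4.44089210e-16
  8.87648196e-01  2.00652855e+00]
[0.398, 0.215, 0.2] [ 4.40216309e-01 -1.38358318e-01  2.10312550e+00 -4.44089210e-16
  1.17682547e+00  1.98483270e+00]
45 [0.42, 0.28, 0.15] None
45 [0.5, 0.28, 0.17] None
45 [0.5, 0.28, 0.22] None
45 [0.55, 0.28, 0.24] None
45 [0.64, 0.28, 0.24] None
60 [0.42, 0.28, 0.15] None
60 [0.5, 0.28, 0.17] None
60 [0.5, 0.28, 0.22] None
60 [0.55, 0.28, 0.24] None
60 [0.64, 0.28, 0.24] None
75 [0.42, 0.28, 0.15] None
75 [0.5, 0.28, 0.17] [ 0.93  0.12  2.54  4.22  1.04 -2.01]
75 [0.5, 0.28, 0.22] [ 0.93 -0.03  2.53  4.31  0.97 -2.17]
75 [0.55, 0.28, 0.24] [ 0.82 -0.02  2.47  4.23  0.88 -2.2 ]
75 [0.64, 0.28, 0.24] [ 0.66  0.09  2.35  4.07  0.79 -2.13]
90 [0.42, 0.28, 0.15] None
90 [0.5, 0.28, 0.17] [ 0.96  0.4   2.54  4.08  1.45 -1.74]
90 [0.5, 0.28, 0.22] [ 0.96  0.23  2.55  4.11  1.36 -1.86]
90 [0.55, 0.28, 0.24] [ 0.84  0.2   2.5   4.    1.28 -1.9 ]
90 [0.64, 0.28, 0.24] [ 0.67  0.28  2.38  3.85  1.19 -1.87]
[ 3.38653877e-01  4.57964391e-01  1.37988806e+00 -4.44089210e-16
  1.30374020e+00  1.88327027e+00]
```

```bash
cat >> h.py <<'E'
B0=np.array([.522,.218]);BY=np.deg2rad(1.5);S0=np.array([.5256,-.227]);SY=np.deg2rad(-3.)
def W(p,o=None,yaw=None):  # box frame -> world
    o=B0 if o is None else o; yaw=BY if yaw is None else yaw
    p=np.array(p,float);c,s=np.cos(yaw),np.sin(yaw);return np.array([o[0]+c*p[0]-s*p[1],o[1]+s*p[0]+c*p[1],p[2]])
def rot(pitch,yaw,roll=np.pi): # tool z: pitch 0=down, pi/2=forward along yaw; roll about tool z
    return (R.from_euler('z',yaw)*R.from_euler('y',-pitch)*R.from_euler('x',np.pi)*R.from_euler('z',roll)).as_rotvec()
def F(): s=manip.state();return np.round(s["contact_force"],1),np.round(s["tool_pos"],4),round(s["gripper_width"],4),round(float(np.max(s["grasp_force"])),1),round(s["clock"],1)
E
python3 - <<'E'
from h import *
D=np.deg2rad
manip.move_pose(W([-.126,0,.2]),rot(0,BY));print(F())
c=cap("wrist");cv2.imwrite("pics/w1.png",c["image"]);print(c["T"].round(3).tolist())
# feasibility scan for lid arc: contact radius .15 on underside, hinge at box x .087 z .1
th=np.linspace(.45,1.8,7)
for side in(-.08,.0,.08):
 for yaw in range(-90,91,30):
  for roll in (0,90,180,-90):
   for pit in (30,45,60,75,90):
    ok=0
    for t in th:
        p=W([.087-.155*np.cos(t)-.006*np.sin(t)*0,side,.1+.155*np.sin(t)])
        ok+=inverse_kinematics(p,rot(D(pit),BY+D(yaw),D(roll))) is not None
    if ok>=6: print(side,yaw,roll,pit,ok)
E
```

```text
(array([ 0.4,  0.9, -0.3]), array([0.3965, 0.2143, 0.2001]), 0.0882, 0.0, 3.2)
[[-0.025, 0.953, 0.301, 0.318], [1.0, 0.024, 0.008, 0.212], [0.0, 0.301, -0.954, 0.346], [0.0, 0.0, 0.0, 1.0]]
-0.08 -90 0 45 7
-0.08 -90 0 60 7
-0.08 -90 0 75 7
-0.08 -90 0 90 7
-0.08 -90 90 30 7
-0.08 -90 90 45 7
-0.08 -90 90 60 7
-0.08 -90 90 75 7
-0.08 -90 90 90 7
-0.08 -90 180 30 7
-0.08 -90 180 45 7
-0.08 -90 180 60 7
-0.08 -90 180 75 7
-0.08 -90 180 90 7
-0.08 -90 -90 30 7
-0.08 -90 -90 45 7
-0.08 -90 -90 60 7
-0.08 -90 -90 75 6
-0.08 -60 0 75 7
-0.08 -60 90 30 7
-0.08 -60 90 45 7
-0.08 -60 90 60 7
-0.08 -60 90 75 7
-0.08 -60 180 30 7
-0.08 -60 180 45 7
-0.08 -60 180 60 7
-0.08 -60 180 75 7
-0.08 -60 -90 30 7
-0.08 -60 -90 45 7
-0.08 -60 -90 60 7
-0.08 -60 -90 75 6
-0.08 -30 90 30 7
-0.08 -30 90 45 7
-0.08 -30 180 30 7
-0.08 -30 180 45 7
-0.08 -30 -90 30 7
-0.08 -30 -90 45 7
-0.08 0 0 30 7
-0.08 0 0 45 6
-0.08 0 90 45 7
-0.08 0 180 30 7
-0.08 0 180 45 7
-0.08 0 -90 30 7
-0.08 0 -90 45 7
-0.08 30 0 30 7
-0.08 30 0 45 7
-0.08 30 90 30 7
-0.08 30 90 45 7
-0.08 30 180 30 7
-0.08 30 -90 30 7
-0.08 30 -90
[... 2790 characters left out ...]
0 90 90 7
0.08 0 180 30 7
0.08 0 180 45 7
0.08 0 180 75 7
0.08 0 180 90 7
0.08 0 -90 30 7
0.08 0 -90 45 7
0.08 30 0 30 7
0.08 30 0 45 7
0.08 30 180 30 7
0.08 30 180 45 7
0.08 30 -90 30 7
0.08 30 -90 45 7
0.08 60 0 30 7
0.08 60 0 45 7
0.08 60 0 60 7
0.08 60 0 75 7
0.08 60 0 90 7
0.08 60 90 30 7
0.08 60 90 45 7
0.08 60 90 60 7
0.08 60 90 75 7
0.08 60 90 90 7
0.08 60 180 75 7
0.08 60 180 90 7
0.08 60 -90 30 7
0.08 60 -90 45 7
0.08 60 -90 60 7
0.08 90 0 30 7
0.08 90 0 45 7
0.08 90 0 60 7
0.08 90 0 75 7
0.08 90 0 90 7
0.08 90 90 30 7
0.08 90 90 45 7
0.08 90 90 60 7
0.08 90 90 75 7
0.08 90 90 90 7
0.08 90 180 75 7
0.08 90 180 90 7
0.08 90 -90 30 7
0.08 90 -90 45 7
0.08 90 -90 60 7
0.08 90 -90 75 6
```

View pics/w1.png

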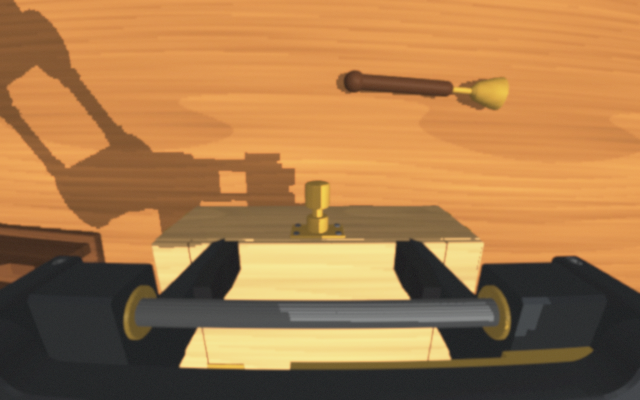

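The wrist view shows the knob at about (317, 182–208), in line with the gripper, and the snuffer well clear at (340–508, 75–110).

```bash
python3 - <<'E'
from h import *
manip.move_linear(W([-.127,0,.066]));print(F())
manip.set_gripper(.0,40);print(F())
f0=manip.state()["contact_force"]
for d in(.01,.016,.019,.021,.0225):
    manip.move_linear(W([-.127-d,0,.066]),rate=.04);print(d,F())
    if np.linalg.norm((manip.state()["contact_force"]-f0)[:2])>22: break
manip.dwell(1.0);print(F())
manip.set_gripper(.08);manip.dwell(.3)
manip.move_linear(W([-.155,0,.066]));manip.move_linear(W([-.17,0,.27]))
c=cap("scene");Q=cloud(c);np.save("s1.npy",Q);cv2.imwrite("pics/s1.png",c["image"]);print(F())
# lid angle: points near box, pine coloured, fit plane
h=cv2.cvtColor(c["image"],cv2.COLOR_BGR2HSV)
x,y=Q[...,0]-B0[0],Q[...,1]-B0[1]
m=(Q[...,2]>.112)&(Q[...,2]<.3)&(x>-.085)&(x<.08)&(abs(y)<.14)
p=Q[m];print(len(p));k=np.polyfit(p[:,0],p[:,2],1);print(np.arctan(-k[0]),np.std(p[:,2]-np.polyval(k,p[:,0])),p[:,2].max())
E
```

```text
(array([ 0.4, -0.8, -0.6]), array([0.3958, 0.215 , 0.0668]), 0.0882, 0.0, 4.3)
(array([-0.1, -0.7, -0.6]), array([0.395 , 0.2145, 0.0659]), 0.022, 39.9, 5.3)
0.01 (array([ 4.4, -2. , -4.4]), array([0.3851, 0.2143, 0.066 ]), 0.0221, 40.0, 5.7)
0.016 (array([ 5.4, -2.2, -5.3]), array([0.3794, 0.2141, 0.066 ]), 0.0222, 40.1, 6.0)
0.019 (array([ 5.8, -1.3, -5.9]), array([0.3766, 0.2141, 0.066 ]), 0.0221, 40.1, 6.2)
0.021 (array([ 6.8, -2. , -6.4]), array([0.3749, 0.214 , 0.066 ]), 0.0223, 40.1, 6.5)
0.0225 (array([ 11.3,  -2.8, -11.2]), array([0.3749, 0.2141, 0.0661]), 0.022, 40.3, 6.7)
(array([ 11.8,  -2.4, -10.7]), array([0.3749, 0.2141, 0.0661]), 0.0223, 40.3, 7.7)
(array([0. , 0.3, 0.5]), array([0.3515, 0.2132, 0.2688]), 0.0802, 0.0, 10.8)
11276
0.4895579175091065 0.001958181613857772 0.19123077440103342
```

View pics/s1.png

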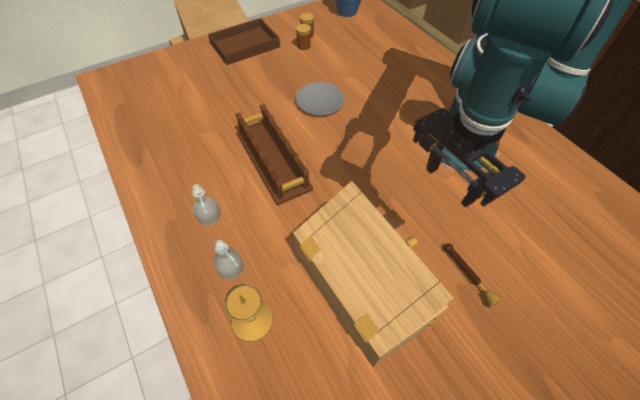

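The lid has sprung to about 0.49 rad; its front edge runs from (353, 185) to (450, 298), and nothing else has moved. Next I swing it up with a hooked, closed finger.

```bash
cat > lid.py <<'E'
from h import *
r0=rot(np.pi/4,BY); Y=.06
def tip(t,rad=.15):
    off=.009+max(0,.03*np.sin(.785-t))
    return W([.087-rad*np.cos(t)-off*np.sin(t),Y,.1+rad*np.sin(t)-off*np.cos(t)])
E
python3 - <<'E'
from lid import *
ts=np.arange(.6,1.86,.1)
pre=[W([-.15,Y,.22]),W([-.075,Y,.139])]
bad=[p for p in pre+[tip(t) for t in ts] if inverse_kinematics(p,r0) is None];print("bad",bad)
if bad: raise SystemExit
manip.set_gripper(0,20)
manip.move_pose(W([-.17,Y,.25]),r0);print(F())
manip.move_linear(pre[1],rate=.12);print(F())
for t in list(ts)+[1.83]:
    manip.move_linear(tip(t),rate=.12);s=manip.state()["contact_force"];print(round(t,2),s.round(1))
    if np.linalg.norm(s)>25: break
print(F())
E
```

```text
bad []
(array([ 0.4,  0.5, -0. ]), array([0.3506, 0.2736, 0.2504]), 0.0004, 0.0, 13.0)
(array([0.6, 1.3, 0.5]), array([0.4456, 0.2762, 0.1394]), 0.0004, 0.0, 14.4)
0.6 [ 0.9 -0.4  0.7]
0.7 [ 0.2 -0.7 -1. ]
0.8 [ 0.3 -0.1 -0.7]
0.9 [ 0.  -0.7  0.4]
1.0 [0.3 0.4 0.5]
1.1 [-0.9 -0.3  0.6]
1.2 [ 0.4 -0.2  0.8]
1.3 [ 0.2 -0.1  0.3]
1.4 [-0.2  0.3  0.7]
1.5 [ 0.1 -0.3  0.6]
1.6 [-0.4 -0.3 -0.5]
1.7 [ 0.9 -0.8 -0.4]
1.8 [ 0.4 -0.5  0.5]
1.83 [-4.4 -1.4  2.2]
(array([-4.4, -1.4,  2.2]), array([0.6366, 0.2809, 0.247 ]), 0.0005, 2.4, 18.5)
```

```bash
python3 - <<'E'
from lid import *
manip.move_linear(W([.0,.06,.30]),rate=.2)
manip.move_pose(W([-.17,0,.33]),rot(0.25,BY));print(F())
manip.set_gripper(.088)
c=cap("scene");Q=cloud(c);x,y=Q[...,0]-B0[0],Q[...,1]-B0[1]
m=(Q[...,2]>.13)&(Q[...,2]<.3)&(x>.05)&(x<.2)&(abs(y)<.14)
p=Q[m];k=np.polyfit(p[:,2],p[:,0],1);print("lid ang",np.pi/2+np.arctan(k[0]),len(p),p[:,2].max())
t=cap("top");cv2.imwrite("pics/t2.png",np.hstack([t["image"][100:300,150:500],c["image"][120:320,180:530]]))
w=cap("wrist");cv2.imwrite("pics/w2.png",w["image"]);np.savez("w2.npz",Q=cloud(w),img=w["image"])
np.savez("t2.npz",Q=cloud(t),img=t["image"])
E
```

```text
(array([-0.1, -0.3, -0.5]), array([0.3532, 0.2131, 0.3292]), 0.0005, 0.0, 20.0)
lid ang 2.5344692920964995 985 0.2713593491598211
```

View pics/t2.png

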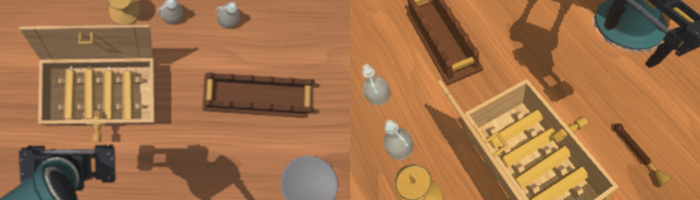

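View pics/w2.png

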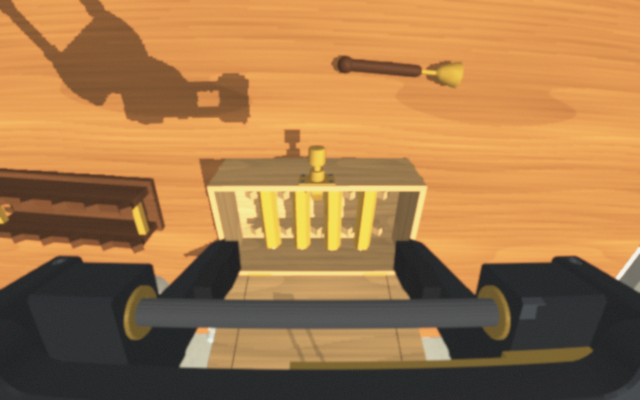

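The lid is fully up. Four candles lie along x in the box, at wrist columns 270, 302, 334 and 366 (rows 190–250), with wicks at varying ends. The rest is empty.

```bash
cat >> h.py <<'E'
def candles(c,zlo,zhi,box):  # box: world x0,x1,y0,y1 ; rays onto plane at candle widest height zlo..; returns centre, size, angle(rad of long axis)
    Q=cloud(c);h=cv2.cvtColor(c["image"],cv2.COLOR_BGR2HSV)
    m=(h[...,0]>18)&(h[...,0]<32)&(h[...,1]>130)&(h[...,2]>90)&(Q[...,2]>zlo)&(Q[...,2]<zhi)&(Q[...,0]>box[0])&(Q[...,0]<box[1])&(Q[...,1]>box[2])&(Q[...,1]<box[3])
    m=cv2.morphologyEx(m.astype(np.uint8),cv2.MORPH_OPEN,np.ones((3,3)))
    n,l,st,_=cv2.connectedComponentsWithStats(m);out=[]
    for i in range(1,n):
        if st[i,4]<80: continue
        q=Q[l==i];r=cv2.minAreaRect(q[:,:2].astype(np.float32)*1000);b=cv2.boxPoints(r)
        e=(b[1]-b[0],b[2]-b[1]);e=max(e,key=np.linalg.norm);a=np.arctan2(e[1],e[0]);a=(a+np.pi/2)%np.pi-np.pi/2
        out.append((np.array(r[0])/1000,np.sort(r[1])[::-1].round(0),a,np.median(q[:,2]),int(st[i,4])))
    return out
def tob(xy,o=None,yaw=None):
    o=B0 if o is None else o; yaw=BY if yaw is None else yaw
    d=np.array(xy[:2])-o;c,s=np.cos(yaw),np.sin(yaw);return np.array([c*d[0]+s*d[1],-s*d[0]+c*d[1]])
E
python3 - <<'E'
from h import *
for n in("wrist","top","scene"):
    c=cap(n)
    for k in candles(c,.042,.075,(.44,.61,.06,.38)): print(n,"box frame",(tob(k[0])*1000).round(1),k[1],"ang-box deg",np.degrees(k[2]-BY).round(1),k[3].round(3),k[4])
    Q=cloud(c);x,y,z=Q[...,0],Q[...,1],Q[...,2]
    m=((z>.04)&(z<.11)&(x>.38)&(x<.65)&(y<-.03)&(y>-.4))
    if m.sum()>200 and n!="wrist":
        r=cv2.minAreaRect(Q[m][:,:2].astype(np.float32)*1000);print(n,"rest",r)
    m=((z>.09)&(z<.105)&(abs(x-B0[0])<.12)&(abs(y-B0[1])<.17))  # rim
    q=np.array([tob(p) for p in Q[m]]); q=q[(q[:,0]<.075)&(abs(q[:,1])<.158)&(q[:,0]>-.09)]
    r=cv2.minAreaRect(q.astype(np.float32)*1000);print(n,"rim box frame",r)
E
```

```text
wrist box frame [  0.1 -81.9] [118.  30.] ang-box deg 0.4 0.059 944
wrist box frame [  0.5 -28.1] [119.  29.] ang-box deg -0.8 0.059 968
wrist box frame [ 8.7 26.6] [136.  29.] ang-box deg 0.8 0.059 994
wrist box frame [ 8.6 81.3] [136.  30.] ang-box deg -1.2 0.06 979
wrist rim box frame ((-7.507164001464844, -1.00506591796875), (310.1790466308594, 164.9762725830078), 89.99858093261719)
top box frame [16.2 27.4] [88. 10.] ang-box deg 0.4 0.059 110
top box frame [ 11.4 -79.1] [83. 11.] ang-box deg 2.2 0.06 110
top rest ((525.6678466796875, -227.8973846435547), (295.67633056640625, 91.44197845458984), 86.83242797851562)
top rim box frame ((-7.6771697998046875, 0.0124664306640625), (164.25442504882812, 311.3089599609375), 0.20865273475646973)
scene box frame [-20.7 -79.2] [112.  26.] ang-box deg 1.3 0.059 496
scene box frame [ -8.1 -24.9] [145.  27.] ang-box deg -0.6 0.059 684
scene box frame [ 52.9 -74.8] [20. 18.] ang-box deg -0.2 0.057 83
scene box frame [-7.4 28. ] [144.  28.] ang-box deg 0.7 0.058 745
scene box frame [-4.6 83.8] [139.  28.] ang-box deg -1.4 0.058 845
scene rest ((525.5384521484375, -225.32289123535156), (296.0930480957031, 92.08267211914062), 87.22982788085938)
scene rim box frame ((-7.387725830078125, 0.0387115478515625), (164.62686157226562, 312.5522766113281), 0.08803778141736984)
```

```bash
python3 - <<'E'
from h import *
manip.move_pose(W([.045,0,.33]),rot(0,BY))
c=cap("wrist");cv2.imwrite("pics/w3.png",cv2.resize(c["image"][:300,120:520],None,fx=2,fy=2)[:600])
np.savez("w3.npz",Q=cloud(c))
for k in candles(c,.042,.075,(.42,.62,.06,.38)): print("box frame",(tob(k[0])*1000).round(1),k[1],"ang-box deg",np.degrees(k[2]-BY).round(1),k[3].round(3),k[4])
manip.move_pose(W([.045,0,.33],S0,SY),rot(0,SY))
c=cap("wrist");Q=cloud(c);x,y,z=Q[...,0],Q[...,1],Q[...,2]
m=((z>.06)&(z<.1)&(x>.38)&(x<.65)&(y<-.03)&(y>-.42))
q=np.array([tob(p,S0,SY) for p in Q[m]]);r=cv2.minAreaRect(q.astype(np.float32)*1000);print("rest in rest frame",r,F())
E
```

```text
box frame [ -9.4 -81.4] [138.  30.] ang-box deg 0.6 0.059 1937
box frame [ -7.8 -27.7] [138.  29.] ang-box deg -0.5 0.059 1972
box frame [-4.6 26.3] [139.  29.] ang-box deg 0.5 0.059 1985
box frame [-5.6 82. ] [137.  31.] ang-box deg -1.6 0.059 1960
rest in rest frame ((-2.0986099243164062, -1.6349945068359375), (90.61349487304688, 300.4228515625), 0.04843337833881378) (array([-1. ,  0.4, -0.7]), array([ 0.5709, -0.2281,  0.3301]), 0.0882, 0.0, 24.3)
```

View pics/w3.png

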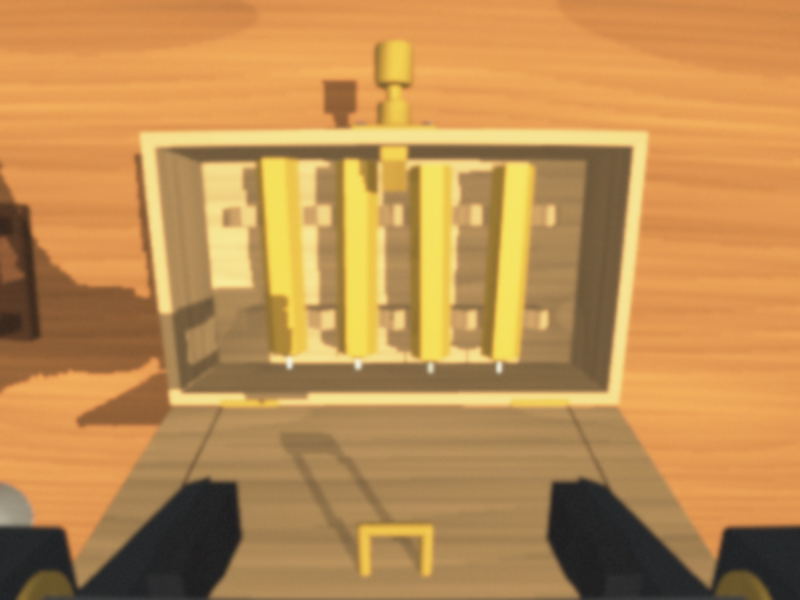

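Wrist crop: four candles at crop columns 283, 360, 433 and 510, with wicks towards the hinge (row about 365). The bolt tongue sits at (395, 170), clear of the lifts. Next I check the rest's end brasses, then move the first candle.

```bash
sed -i 's/S0=np.array(\[.5256,-.227\])/S0=np.array([.5245,-.2272])/' h.py; cat > pick.py <<'E'
from h import *
CB=(.42,.62,.04,.40)
def look():
    manip.move_pose(W([.045,0,.33]),rot(0,BY));manip.set_gripper(.088)
    L=candles(cap("wrist"),.012,.09,CB)
    return [(tob(k[0]),k[2]-BY,k[1],k[3]) for k in L]
def pick(b,a,w=.038,zt=.040):
    manip.set_gripper(w)
    r=rot(0,BY+a)
    manip.move_pose(W([b[0],b[1],.15]),r)
    manip.move_linear(W([b[0],b[1],zt]),rate=.1);f=F();print("down",f)
    manip.set_gripper(0,30);print("grip",F())
    manip.move_linear(W([b[0],b[1],.19]),rate=.15);print("up",F())
    return manip.state()["gripper_width"]
def place(ys,zt=.087):
    r=rot(0,SY)
    manip.move_pose(W([0,ys,.19],S0,SY),r)
    manip.move_linear(W([0,ys,.11],S0,SY),rate=.15);print("w",F())
    manip.move_linear(W([0,ys,zt],S0,SY),rate=.05);print("low",F())
    manip.set_gripper(.042);manip.move_linear(W([0,ys,.19],S0,SY),rate=.2);print(F())
E
python3 - <<'E'
from pick import *
c=cap("wrist");Q=cloud(c);q=Q.reshape(-1,3);q=q[(q[:,2]>.01)&(q[:,2]<.2)]
l=np.array([tob(p,S0,SY) for p in q]);
for s in(-1,1):
    m=(abs(l[:,0])<.028)&(l[:,1]*s>.12)&(l[:,1]*s<.155)
    for y0 in np.arange(.12,.155,.005):
        mm=m&(abs(l[:,1]*s-y0)<.0025); print(s,y0.round(3),q[mm,2].max().round(3) if mm.any() else None)
L=look()
for k in L: print((k[0]*1000).round(1),np.degrees(k[1]).round(1),k[2],k[3].round(3))
E
```

```text
-1 0.12 0.018
-1 0.125 0.018
-1 0.13 0.057
-1 0.135 0.059
-1 0.14 0.058
-1 0.145 0.058
-1 0.15 None
-1 0.155 None
1 0.12 0.018
1 0.125 0.019
1 0.13 0.058
1 0.135 0.059
1 0.14 0.058
1 0.145 None
1 0.15 None
1 0.155 None
[-11.4 -83.3] -0.4 [142.  33.] 0.059
[ -7.5 -27.4] 0.3 [138.  31.] 0.059
[-4.6 27.5] 1.4 [138.  33.] 0.059
[-6.1 83.2] -0.8 [138.  34.] 0.059
[-60.5  -1. ] -89.6 [16. 10.] 0.086
```

```bash
sed -i 's/"wrist"),.012,.09/"wrist"),.046,.075/' pick.py; python3 - <<'E'
from pick import *
L=look()
for k in L: print((k[0]*1000).round(1),np.degrees(k[1]).round(1),k[2],k[3].round(3))
k=min(L,key=lambda k:k[0][1])
w=pick(k[0],k[1])
if w>.02: place(-.055)
L=look()
for k in L: print((k[0]*1000).round(1),np.degrees(k[1]).round(1),k[2],k[3].round(3))
manip.move_pose(W([.045,0,.35],S0,SY),rot(0,SY))
c=cap("wrist");cv2.imwrite("pics/r1.png",c["image"])
for k in candles(c,.08,.13,(.4,.65,-.42,-.05)): print("rest",(tob(k[0],S0,SY)*1000).round(1),k[1],np.degrees(k[2]-SY).round(1),k[3].round(3))
print(F())
E
```

```text
[ -9.5 -81.5] 0.7 [138.  30.] 0.059
[ -7.6 -27.6] -0.4 [139.  29.] 0.059
[-5.4 26.3] 0.5 [137.  29.] 0.059
[-5.3 81.9] -1.7 [138.  31.] 0.059
down (array([0.2, 0.6, 0.4]), array([0.5153, 0.1364, 0.0407]), 0.0379, 0.0, 29.7)
grip (array([ 0.8, -1. ,  3.1]), array([0.5153, 0.1364, 0.0408]), 0.0286, 30.0, 30.0)
up (array([ 0.5,  0.2, -0.3]), array([0.5137, 0.136 , 0.1887]), 0.0283, 30.0, 31.1)
w (array([ 0. ,  0.1, -0.6]), array([ 0.5222, -0.282 ,  0.1105]), 0.0284, 30.0, 33.4)
low (array([-2.6,  0.9,  2.5]), array([ 0.5213, -0.282 ,  0.0868]), 0.0281, 30.0, 34.0)
(array([0.4, 0.5, 0.4]), array([ 0.5211, -0.2818,  0.1892]), 0.0418, 0.0, 35.0)
[-13.2 -20.3] 0.3 [138.  30.] 0.059
[-5.1 26.3] 0.5 [138.  29.] 0.059
[-5.3 81.9] -1.5 [138.  31.] 0.059
rest [ -0.7 -56.4] [138.  32.] 0.2 0.105
(array([ 0.1,  0.6, -0.3]), array([ 0.5698, -0.2284,  0.35  ]), 0.0879, 0.0, 39.5)
```

View pics/r1.png

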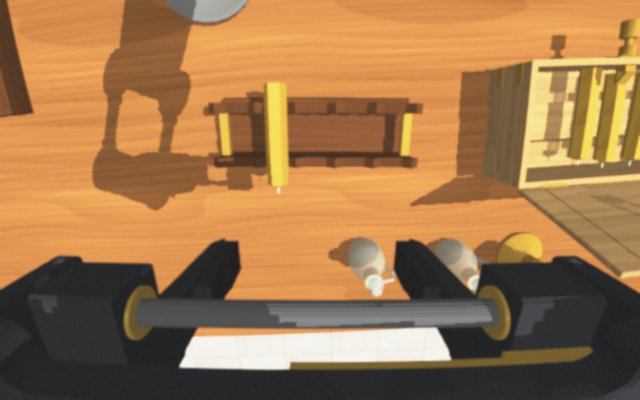

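The first candle lies squarely on the rest at (277, 83–190). In the box, the next candle has been knocked about 7 mm towards +y, leaving too small a gap for a finger. I'll take the far one first, then push the shifted one back with the closed fingertips turned 90°.

```bash
python3 - <<'E'
from pick import *
pr=lambda L:[print((k[0]*1000).round(1),np.degrees(k[1]).round(1),k[2],k[3].round(3)) for k in L]
L=look();pr(L)
k=max(L,key=lambda k:k[0][1])
w=pick(k[0],k[1])
if w>.02: place(.055)
L=look();pr(L)
for roll in(np.pi/2,-np.pi/2): print(inverse_kinematics(W([-.02,.003,.051]),rot(0,BY,roll)))
manip.move_pose(W([.045,0,.35],S0,SY),rot(0,SY))
c=cap("wrist")
for k in candles(c,.08,.13,(.4,.65,-.42,-.05)): print("rest",(tob(k[0],S0,SY)*1000).round(1),k[1],np.degrees(k[2]-SY).round(1),k[3].round(3))
print(F())
E
```

```text
[-12.3 -20.3] 0.6 [138.  30.] 0.059
[-4.8 25.9] 0.7 [138.  30.] 0.059
[-5.8 82. ] -1.6 [138.  30.] 0.059
down (array([-0.4, -0.3,  0.3]), array([0.5148, 0.3002, 0.0409]), 0.0379, 0.0, 44.3)
grip (array([-0.7,  0.4,  2.3]), array([0.5147, 0.3002, 0.0409]), 0.0284, 30.0, 44.6)
up (array([-0.2,  1.3, -0.2]), array([0.5133, 0.2994, 0.1886]), 0.0281, 30.0, 45.8)
w (array([ 0.5, -0.1, -0.2]), array([ 0.528 , -0.1721,  0.1105]), 0.0283, 30.0, 48.2)
low (array([-2. ,  1. ,  2.7]), array([ 0.527 , -0.1722,  0.0869]), 0.0285, 30.0, 48.8)
(array([-0.7,  0.2, -0.2]), array([ 0.5269, -0.1721,  0.1892]), 0.0419, 0.0, 49.9)
[-13.2 -20.2] 0.3 [138.  30.] 0.059
[-5.1 26.3] 0.5 [138.  29.] 0.059
None
[0.36844842 0.2183984  2.03982307 0.         0.88337119 0.34226848]
rest [ -0.6 -56.6] [138.  32.] 0.1 0.105
rest [-0.9 55.8] [138.  32.] 0.7 0.105
(array([-0.3,  0.5, -0.3]), array([ 0.5698, -0.2284,  0.3499]), 0.0879, 0.0, 54.0)
```

```bash
python3 - <<'E'
from pick import *
pr=lambda L:[print((k[0]*1000).round(1),np.degrees(k[1]).round(1),k[2],k[3].round(3)) for k in L]
manip.set_gripper(0,20);r=rot(0,BY,-np.pi/2)
manip.move_pose(W([-.02,.003,.16]),r)
manip.move_linear(W([-.02,.003,.051]),rate=.06);print(F())
manip.move_linear(W([-.02,-.008,.051]),rate=.03);print(F())
manip.move_linear(W([-.02,.0,.051]),rate=.05)
manip.move_linear(W([-.02,.0,.16]));
L=look();pr(L);print(F())
E
```

```text
(array([-0.7,  0.7,  1.2]), array([0.5021, 0.2206, 0.0513]), 0.0003, 0.4, 59.2)
(array([-0.4,  0.7, -0.2]), array([0.5023, 0.2092, 0.0511]), 0.0003, 0.2, 59.7)
[-13.7 -31.9] 2.1 [138.  30.] 0.059
[-5.3 26.3] 0.5 [137.  29.] 0.059
(array([ 0.1, -0.3,  0.3]), array([0.567 , 0.2192, 0.33  ]), 0.0881, 0.0, 63.7)
```

```bash
python3 - <<'E'
from pick import *
pr=lambda L:[print((k[0]*1000).round(1),np.degrees(k[1]).round(1),k[2],k[3].round(3)) for k in L]
L=look()
for ys in(0,-.11):
    k=max(L,key=lambda k:k[0][1])
    w=pick(k[0],k[1])
    if w<.02: print("MISSED");break
    place(ys)
    L=look();pr(L)
manip.move_pose(W([.045,0,.35],S0,SY),rot(0,SY))
c=cap("wrist");cv2.imwrite("pics/r2.png",c["image"])
for k in candles(c,.08,.13,(.4,.65,-.42,-.05)): print("rest",(tob(k[0],S0,SY)*1000).round(1),k[1],np.degrees(k[2]-SY).round(1),k[3].round(3))
print(F())
E
```

```text
down (array([ 0.3,  0.1, -0. ]), array([0.5168, 0.2444, 0.0408]), 0.0378, 0.0, 67.1)
grip (array([-0.1, -0.5,  2.1]), array([0.5167, 0.2444, 0.0409]), 0.0283, 30.0, 67.4)
up (array([ 0.4, -1.1, -1.4]), array([0.5152, 0.2437, 0.1887]), 0.0282, 30.0, 68.6)
w (array([ 0.1, -0.1, -0.3]), array([ 0.5251, -0.227 ,  0.1105]), 0.0282, 30.0, 71.0)
low (array([-1.8,  0.9,  2.2]), array([ 0.5242, -0.2271,  0.0869]), 0.0284, 30.0, 71.6)
(array([0.3, 0.1, 0.1]), array([ 0.524 , -0.2269,  0.1892]), 0.0419, 0.0, 72.7)
[-12.2 -32. ] 1.9 [141.  30.] 0.059
down (array([0.4, 0.1, 0.8]), array([0.5114, 0.1859, 0.0408]), 0.0382, 0.0, 78.1)
grip (array([-0.1, -0.1,  2.8]), array([0.5114, 0.1859, 0.0408]), 0.0285, 30.0, 78.4)
up (array([-0.3,  0.6, -1.3]), array([0.5097, 0.1854, 0.1887]), 0.0282, 30.0, 79.6)
w (array([ 0.4,  0.2, -1.2]), array([ 0.5193, -0.337 ,  0.1105]), 0.0281, 30.0, 82.2)
low (array([ 1.4, -0. ,  2.2]), array([ 0.5191, -0.3373,  0.0873]), 0.0279, 30.0, 82.8)
(array([ 0.1, -0.4, -0.4]), array([ 0.5183, -0.3367,  0.1892]), 0.0421, 0.0, 83.8)
rest [ -0.6 -56.6] [138.  32.] 0.1 0.105
rest [-0.8  0.1] [138.  30.] 0.6 0.105
rest [-0.9 55.8] [138.  32.] 0.7 0.105
rest [  -0.2 -110.9] [136.  33.] -2.0 0.105
(array([ 0.3, -0.6, -0.7]), array([ 0.5698, -0.2284,  0.3499]), 0.0881, 0.0, 88.5)
```

View pics/r2.png

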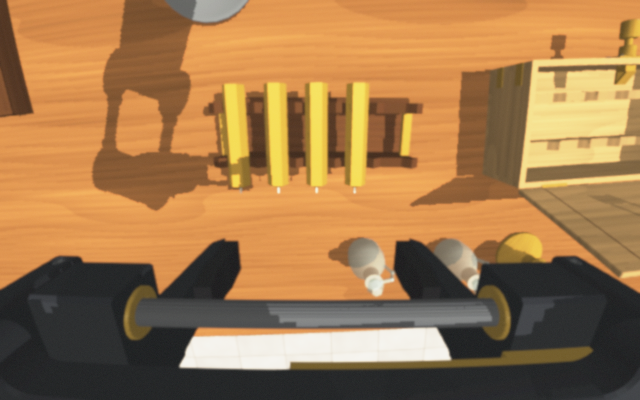

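All four candles lie across the rest at columns 235, 277, 317 and 357, and the box is empty. The leftmost reads −2°, so I'll check it closer and re-square it if that's real.

```bash
python3 - <<'E'
from pick import *
manip.move_pose(W([.06,-.09,.31],S0,SY),rot(0,SY))
c=cap("wrist");cv2.imwrite("pics/r3.png",cv2.resize(c["image"][:260,150:490],None,fx=2,fy=2))
for lo in(.088,.098,.102):
  for k in candles(c,lo,.13,(.4,.65,-.42,-.05)): print("rest",lo,(tob(k[0],S0,SY)*1000).round(1),k[1],np.degrees(k[2]-SY).round(1),k[3].round(3))
E
```

```text
rest 0.088 [   0.9 -110.9] [138.  30.] 0.4 0.105
rest 0.088 [ -0.7 -55.1] [137.  30.] -0.2 0.105
rest 0.088 [-1.  -0.4] [137.  30.] 0.2 0.105
rest 0.088 [-0.8 54.5] [137.  31.] 0.9 0.105
rest 0.098 [   0.5 -110.9] [137.  25.] 0.3 0.106
rest 0.098 [ -0.7 -55.6] [137.  25.] -0.7 0.106
rest 0.098 [-0.9 -0.5] [137.  25.] 0.4 0.106
rest 0.098 [-0.8 54.1] [137.  26.] 0.7 0.106
rest 0.102 [   0.5 -110.7] [137.  20.] -0.2 0.106
rest 0.102 [ -1.  -55.3] [136.  20.] -0.4 0.106
rest 0.102 [-0.9 -0.5] [137.  20.] 0.2 0.106
rest 0.102 [-1.  54.2] [136.  21.] 0.9 0.106
```

View pics/r3.png

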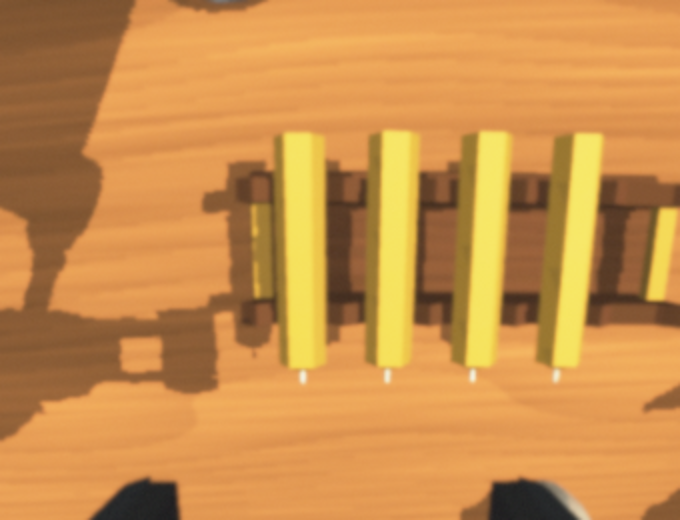

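All four are square (within 1°), flat and centred: crop columns 300, 393, 485 and 575, with both rails crossed. Next I close the lid.

```bash
python3 - <<'E'
from pick import *
r=rot(0,BY)
def tc(t,rad=.16): return W([.087-rad*np.cos(t)+.008*np.sin(t)+.009,0,.1+rad*np.sin(t)+.008*np.cos(t)])
manip.set_gripper(0,20)
p=tc(2.05)
manip.move_pose([.56,-.1,.38],r)
manip.move_pose([p[0],p[1],.38],r);manip.move_linear(p);print(F())
for t in np.arange(1.9,.12,-.1):
    manip.move_linear(tc(t),rate=.12);s=manip.state()["contact_force"]
    print(round(t,2),s.round(1),end="; ")
    if np.linalg.norm(s)>30: print("STOP");break
print(F())
E
```

```text
(array([ 0.7, -0.3,  0.3]), array([0.6996, 0.2227, 0.2399]), 0.0001, 0.0, 93.6)
1.9 [0.1 0.1 0. ]; 1.8 [-0.  -0.2  0.3]; 1.7 [0.1 0.  0.6]; 1.6 [-0.2  0.8  0.5]; 1.5 [-0.8 -0.2  0. ]; 1.4 [-0.6 -0.2 -0.3]; 1.3 [-0.2  0.8 -0.3]; 1.2 [-0.2 -0.2  0.4]; 1.1 [ 0.7 -0.7 -0.7]; 1.0 [ 0.7 -0.   0.1]; 0.9 [-0.   0.2  0.2]; 0.8 [ 0.6 -0.7  0.6]; 0.7 [ 1.4 -1.   0.2]; 0.6 [-0.3 -0.8 -0.3]; 0.5 [ 0.4 -0.1  0.5]; 0.4 [ 0.6 -1.2 -0.1]; 0.3 [ 0.9 -0.5  0.3]; 0.2 [0.2 0.4 0. ]; (array([0.2, 0.4, 0. ]), array([0.4625, 0.2163, 0.1395]), 0.0007, 0.2, 98.8)
```

```bash
python3 - <<'E'
from pick import *
x=-.068
for z in(.132,.126,.122,.118,.115,.112,.110,.108,.107,.106,.105,.104,.103):
    manip.move_linear(W([x,0,z]),rate=.04);manip.dwell(.15);s=manip.state()
    print(z,s["contact_force"].round(1),s["tool_pos"][2].round(4))
    if s["contact_force"][2]>28: break
manip.move_linear(W([x,0,.2]));manip.move_pose(W([-.17,0,.33]),rot(0.25,BY))
c=cap("scene");cv2.imwrite("pics/s2.png",c["image"]);Q=cloud(c)
x,y=Q[...,0]-B0[0],Q[...,1]-B0[1]
p=Q[(Q[...,2]>.1)&(Q[...,2]<.3)&(x>-.08)&(x<.07)&(abs(y)<.14)];k=np.polyfit(p[:,0],p[:,2],1);print("lid",np.arctan(-k[0]),p[:,2].max(),F())
E
```

```text
0.132 [2.9 1.1 3.7] 0.1323
0.126 [-0.5  0.7  7.6] 0.1261
0.122 [-1.9  0.7  7.6] 0.1222
0.118 [-1.7  0.9  7.8] 0.118
0.115 [-1.4  0.9  2. ] 0.1143
0.112 [-0.1  0.3 -0.7] 0.1116
0.11 [-0.9 -0.5 -0.1] 0.11
0.108 [-2.2 -1.3  4.3] 0.1084
0.107 [-2.7 -1.   8.3] 0.1078
0.106 [-4.  -1.5 10.4] 0.1072
0.105 [-5.7 -1.9 13.6] 0.1067
0.104 [-5.6 -1.8 16.5] 0.1061
0.103 [-8.3 -2.6 20.7] 0.1056
lid 0.002689400471748534 0.11322106544008514 (array([ 0.7, -0.2,  0.2]), array([0.352 , 0.2133, 0.3279]), 0.0007, 0.0, 105.8)
```

View pics/s2.png

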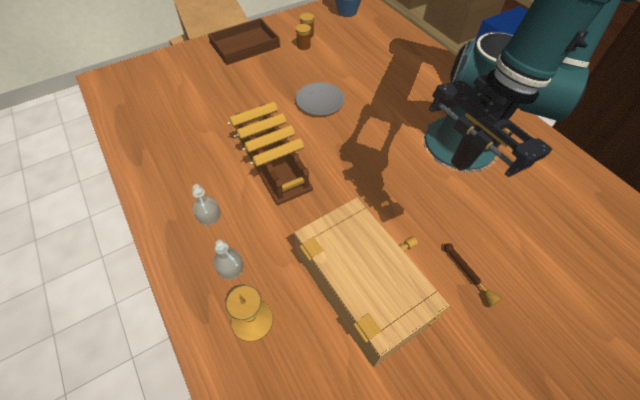

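The lid is latched flat and stays down with the arm away. The four candles are on the rest at (230–303, 105–165), and the bystanders are where they began.

```bash
python3 - <<'E'
from pick import *
L=candles(cap("scene"),.088,.13,(.4,.65,-.42,-.05))
for k in L: print((tob(k[0],S0,SY)*1000).round(1),k[1],np.degrees(k[2]-SY).round(1),k[3].round(3))
if len(L)==4: manip.dwell(.5);print(order.close_job())
E
```

```text
[   3.  -104.1] [136.  26.] -1.4 0.102
[  1.6 -48.8] [136.  24.] -0.4 0.103
[2.2 4. ] [137.  24.] 0.5 0.103
[ 1.8 58.8] [137.  24.] 0.5 0.103
the job is handed in; nothing more can be done
None
```

The job is handed in: all four candles lie square and centred on the rest, one to a notch, the lid is shut and stays down on its latch, and the candlestick, cruets, alms dish and snuffer look undisturbed in the last picture.

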